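Shut and pin the undercarriage bonding jig

ROBOT

A 6-joint arm with a two-finger parallel gripper is mounted at the origin on the work surface. World frame = base frame: x ahead of the robot, y to its left, z up, the work surface at z = 0. Lengths are in mm, angles in rad, forces in N, time in s.
With the tool pointing down it reaches from about 350 to 775 mm from the base axis. Payload 7.3 kg.
Tool frame: the origin (TCP) lies at the very end of the fingers, on their centre line; the grasp point (between the pads) lies 19 mm behind it; z points along the fingers, y is the line along which they close (so a half turn about z gives the same grasp; the last joint's range is limited). The gripper opens to 92 mm and grips with 3 to 60 N. Pads are 19 mm wide; open, the fingers measure 130 mm over their backs; the gripper's body (75 mm by 190 mm) begins 47 mm behind the grasp point.
Start: joints at [1.019, 0.342, 1.524, -0, 1.275, -0.146], TCP at [207.234, 482.389, 226.741] pointing down, gripper open.
Joint ranges: [-2.53, 2.53], [-0.77, 2.02], [0.04, 2.7], [-1, 4.14], [0.28, 2.66], [-3.11, 3.11]. Speed limits (rad/s): [2.57, 2.57, 3.14, 3.14, 3.14, 3.14].

INTERFACE

Orientations are given as [roll, pitch, yaw] about the fixed x, y, z axes, in that order (R = Rz(yaw) Ry(pitch) Rx(roll)).
In Python, from plant import * gives the robot as it stands.
- The arm moves only by the tool arm_command, never from a script. Its arguments are lists of equal length, an entry for each row: "gripper": the finger opening in mm, from 0 to 91.8; "dp": the shift along the tool's x, y, z in units of 25 mm (1.0 is 25 mm), a list of three; "twist": the turn about the tool's z in units of 5 degrees (1.0 is 5 degrees). A call has exactly 5 rows; each row shifts and turns the commanded pose from where the row before left it, along the tool's axes as they then stand; what a row does not reach is not made up. A row lasts 1/8 s, in which the tool goes at most 62.5 mm and 10.7 degrees, less where a joint would pass 70% of its speed; a pose out of reach is approached as far as the arm can. A call is refused whole if a number of a shift passes 1 or a number of a turn 1, either way. A call with a gripper value outside its range is refused whole. The fingers move at their own pace and stop on an object; the grip force is fixed at half the most. Time passes only in rows, so rows that do not move let the fingers close, or fill a call up. It gives the time, the measured TCP pose, the force, the opening and the grip force at its end, in the units of the state.
- get_obs(): the state, without advancing time (a new reading comes with each control period).
- capture(name): name is "side" or "top" or "wrist"; returns the picture (384x512x3 uint8, red, green, blue); there is no depth.
- get_calibration(name): a dict with "mtx" (3x3 intrinsics, pixels), "position" and "attitude" of the camera in the world; the wrist camera has in their place "mount" (4x4, takes a point from camera to tool coordinates, whose origin is the TCP and whose axes are the flange's). Camera axes: x right, y down, z forward; pixel columns grow to the right and rows downward; lengths in mm; the calibration is good to about 2 mm. A picture is of the moment at which its call begins: read the wrist's pose just before it. get_calibration takes no time and is no camera call.
- close_job(): hands the job in; it is judged then, once.
The state is a dict: "time": time; "joint_positions": joint angles; "dq": joint speeds; "tau": joint torques, N m; "tool_pos": TCP position; "tcp_rot": TCP orientation; "contact_force": force on the tool from outside, world axes, zero at the start; "moment": the same for the moment, N m; "grip_width": finger opening in mm; "finger_force": force on a finger pad.
Only numpy, scipy, OpenCV 4.12 (cv2) and the standard library are available. Lean on these libraries where they do the work, as an engineer would, in place of code of your own. Each camera call takes 0.05 s, during which the arm holds its last target. There are 200 camera calls.

TASK

Swing the lid of the plywood clamshell jig shut over the glued undercarriage leg, then take the longest of the three steel pins from the rack and push it down through the lid's hole into the hole of the lower half until its flange sits on the lid. Finish while still holding the pin by its handle and pushing it down firmly (about 10 N), so that the two halves stay pressed shut: do not let go. Leave the two shorter pins in the rack and do not disturb the other things on the bench.

Things in the scene. Friction and masses are not known exactly. Their poses are not given: they have to be found in the camera images.
- jig: Plywood clamshell jig, fixed to the bench. Lower half 170 (x) x 150 (y) x 45 high; a white round undercarriage leg, 190 long along y, lies in its groove. Origin: centre of underside, at bench level. +x points away from the hinge; the hinge line runs along y at x = -85, z = 45. Pin hole right through at x = +55, y = 0.
- lid (a joint): Angle of the jig's upper half (plywood lid, 0.3 kg), rad: 0 = shut, positive = opened upward; starts at 0.75 to 1.2. Plate 170 long from the hinge line, 150 wide, 26 thick (shut: underside 45, outer face 71 above bench), plus a tab 12 thick, 50 wide, 26 long at its free end's middle. Friction hinge (0.36 N m): stays where left; 2 to 5 N near the free end moves it.
- lid_hole (a point): Centre of the mouth of the pin hole in the lid's outer face, 140 from the hinge line, on the lid's middle line; hole 14 in diameter, going through the lid with a 2 chamfer. z axis = lid's outward normal. With the lid shut it stands right over the jig_hole.
- jig_hole (a point): Centre of the mouth of the pin hole in the lower half's upper face, 45 above the bench; the hole is 14 in diameter and goes through down to the bench.
- rack: Wooden pin rack, fixed to the bench: block 56 (x) x 170 (y) x 40 high with three holes in a row along its y (-55, 0, +55 from the middle), 30 deep, in each of which one steel pin stands upright. Origin: centre of the underside.
- pin_grip (a point): Long pin (its handle stands highest of the three), in any of the rack's holes: the point to take its handle at. z along its axis, up. Shank 12 in diameter, 64 long, last 8 tapered; flange 26 in diameter, 6 thick; round handle 18 in diameter, 36 long. Point: on the axis, 24 above the flange's upper face, 12 below the handle's top, 94 above the tip. 0.1 kg.
- pin_tip (a point): The lower end of the long pin's shank, on its axis. With the pin home (flange on the shut lid) it is 7 above the bench.
- pin_mid_grip (a point): The middle-length pin: as the long pin but its shank is 44 long; same point on its handle. Too short; stays in the rack.
- pin_short_grip (a point): The shortest pin: as the long pin but its shank is 30 long; same point on its handle. Too short; stays in the rack.
- glue: Small white glue bottle, 32 diameter, 85 high, standing; origin under it. Bystander.
- driver: Screwdriver, 190 long, lying on the bench; origin under its middle, along its x. Bystander.
- filler: Can, 84 diameter, 115 high; origin under it. Bystander.
- wheel: Black model wheel lying flat, 72 diameter, 26 high; origin under it. Bystander.
- sander: Cork sanding block 75 x 42 x 30; origin under it. Bystander.
- spinner: Aluminium spinner cone, 64 diameter, 61 high, standing on its base; origin under it. Bystander.
- ply: Plywood offcut 100 x 70 x 12; origin under it. Bystander.

How it is judged (in metres and radians):
On the way, in this order (a step that is already met when the one before it is completed fails the run):
1. the lid is shut (within 0.05 rad) while the long pin is still out of the jig (value of joint lid below 0.05 rad and distance between pin_tip and jig_hole above 0.04 m), for 0.2 s.
2. with the lid shut, the long pin's tip has passed through the lid into the lower half's hole (value of joint lid below 0.05 rad and z of pin_tip in the frame of jig below 0.036 m and horizontal distance between pin_tip and jig_hole below 0.005 m), for 0.1 s.
At the end, for the whole second after the job is handed in: Lid shut (within 0.02 rad); long pin upright (0.06 rad) in both holes (tip within 4 mm of the hole axis, under 11.5 mm above the bench; 7 when home); the fingers hold its handle (over 2 N, grasp within 22 mm of pin_grip); its flange presses the lid with over 4 N (value of joint lid below 0.02 rad and horizontal distance between pin_tip and jig_hole below 0.004 m and z of pin_tip in the frame of jig below 0.0115 m and angle between pin_grip's own z axis and vertical below 0.06 rad and contact force between pin and lid above 4 N and contact force between the fingers and pin above 2 N and distance between the grasp point and pin_grip below 0.022 m); the arm keeps its last pose, push and grip.
It fails at once if a shorter pin leaves its hole (moved over 20 mm) (distance of any of pin_mid_grip, pin_short_grip from where it was at the start of the episode above 0.02 m).
It fails at once if a bystander is moved over 25 mm (distance of any of glue, driver, filler, wheel, sander, spinner, ply from where it was at the start of the episode above 0.025 m).
It also fails if it takes over 48 s, if anything falls off the work surface, if the arm or the gripper's body presses on something with over 40 N, if the wrist force passes 120 N, or if a joint passes its speed limit or range.

## Working session

There is one attempt and no reset: what is moved stays moved. The work goes in short steps, Python scripts to look and compute and a tool call to move; the robot and the scene stay as the last step left them, time stands still between calls to the robot, and variables do not carry over. Pictures are saved under pics/ and viewed, at most 10 in all, crops included, and the job is handed in when it is done.

Besides the shell and the picture viewer there is one more tool, called after "Emit:" as a command line: name --pt "numbers of a row" for each row, then --argument value for the rest. arm_command: Moves the arm, as the interface text tells. Its arguments: {"type":"object","properties":{"gripper":{"type":"array"},"dp":{"type":"array"},"twist":{"type":"array"}},"required":["gripper","dp","twist"]}

```bash
mkdir -p pics; ls
cat > h.py <<'E'
from plant import *
import numpy as np, cv2
from scipy.spatial.transform import Rotation as R
def save(n,f,crop=None,s=1):
    im=capture(n); cv2.imwrite('pics/full_'+f,im[:,:,::-1])
E
python3 - <<'E'
from h import *
o=get_obs(); print({k:np.round(v,3).tolist() for k,v in o.items()})
for n in ['side','top','wrist']:
    print(n,get_calibration(n))
a=capture('top');b=capture('side')
cv2.imwrite('pics/top.png',a[:,:,::-1]);cv2.imwrite('pics/side.png',b[:,:,::-1])
E
```

```text
pics
{'time': 0.0, 'joint_positions': [1.019, 0.343, 1.525, 0.0, 1.275, -0.146], 'dq': [0.0, 0.0, -0.0, 0.0, -0.0, 0.002], 'tau': [0.0, -43.125, -24.422, 0.072, 0.056, -0.0], 'tool_pos': [206.987, 482.024, 226.045], 'tcp_rot': [-3.14, -0.0, 2.736], 'contact_force': [0.625, 0.049, -0.54], 'moment': [0.011, -0.038, -0.023], 'finger_force': 0.0, 'grip_width': 91.645}
side {'mtx': array([[412.11754475,   0.        , 253.93489448],
       [  0.        , 412.11754475, 191.86904607],
       [  0.        ,   0.        ,   1.        ]]), 'position': array([125.58260905, 638.3393425 , 944.6734273 ]), 'attitude': array([-2.40376886,  0.01203139, -2.55061986])}
top {'mtx': array([[397.15252764,   0.        , 252.4986413 ],
       [  0.        , 397.15252764, 193.81866104],
       [  0.        ,   0.        ,   1.        ]]), 'position': array([ 497.03074381,    7.52296412, 1287.26669827]), 'attitude': array([-3.05885457, -0.02033121, -1.55959726])}
wrist {'mtx': array([[290.67616438,   0.        , 258.86200012],
       [  0.        , 290.67616438, 193.07846383],
       [  0.        ,   0.        ,   1.        ]]), 'mount': array([[-1.09656667e-04, -9.64832535e-01, -2.62865303e-01,
         7.15367884e+01],
       [ 9.99999888e-01,  1.55054724e-05, -4.74071082e-04,
        -4.58738044e-01],
       [ 4.61475055e-04, -2.62865326e-01,  9.64832425e-01,
        -1.58674617e+02],
       [ 0.00000000e+00,  0.00000000e+00,  0.00000000e+00,
         1.00000000e+00]])}
```

View pics/top.png

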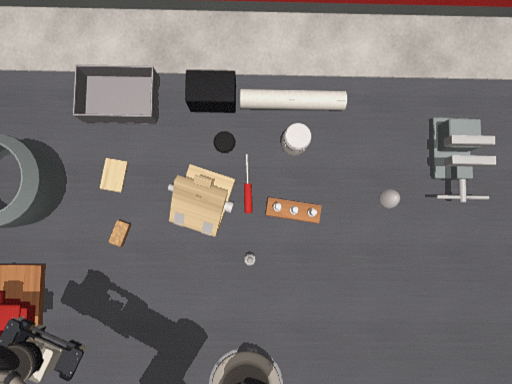

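View pics/side.png

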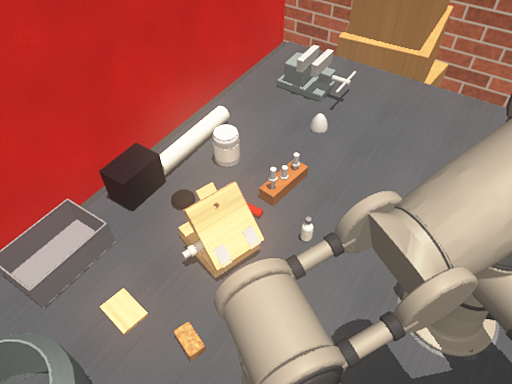

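Run:
```python
import cv2,numpy as np
a=cv2.imread('pics/top.png')[150:250,160:330]; b=cv2.imread('pics/side.png')[145:280,165:320]
cv2.imwrite('pics/ca.png',cv2.resize(a,None,fx=4.7,fy=4.7,interpolation=cv2.INTER_CUBIC))
cv2.imwrite('pics/cb.png',cv2.resize(b,None,fx=4.4,fy=4.4,interpolation=cv2.INTER_CUBIC))
```

```text
(no output)
```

View pics/ca.png

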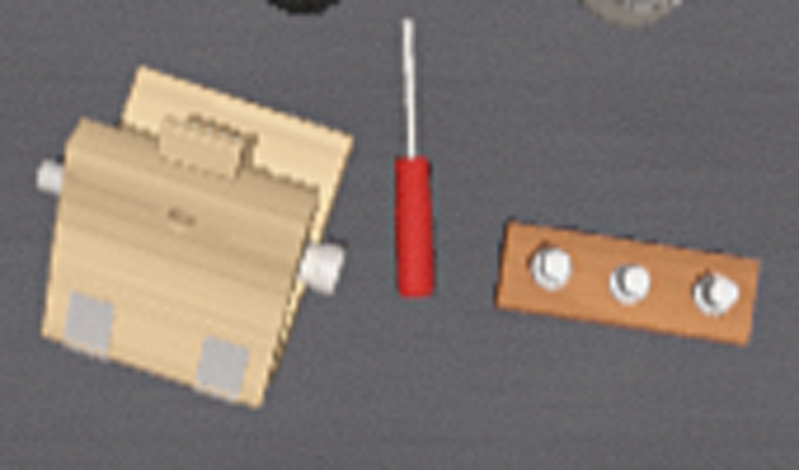

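View pics/cb.png

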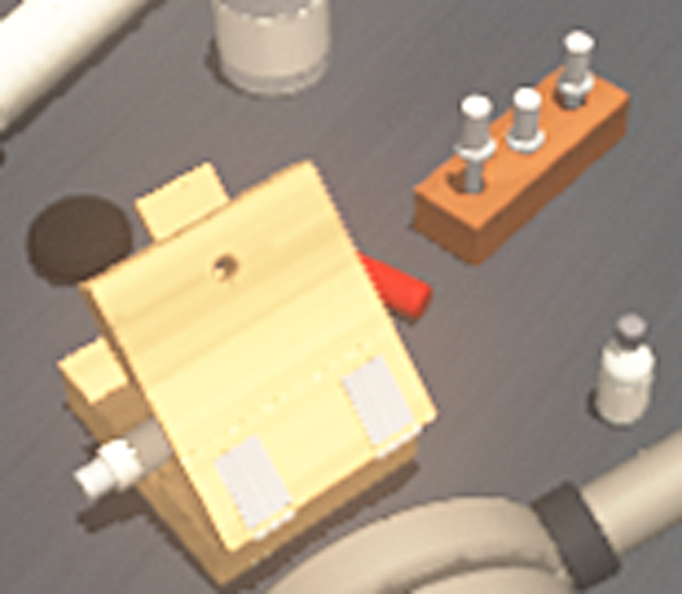

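```bash
cat > fit.py <<'E'
from h import *
from scipy.optimize import least_squares
def proj(n,P):
    c=get_calibration(n); Rm=R.from_euler('xyz',c['attitude']).as_matrix()
    q=(np.atleast_2d(P)-c['position'])@Rm; q=q@c['mtx'].T; return q[:,:2]/q[:,2:]
def full(n,cu):
    cu=np.array(cu,float)
    return (cu+.5)/4.7-.5+[160,150] if n=='top' else (cu+.5)/4.4-.5+[165,145]
def jw(p,P):
    return R.from_euler('z',p[2]).apply(P)+[p[0],p[1],0]
def lid(th,l,y,n): return [-85+l*np.cos(th)-n*np.sin(th),y,45+l*np.sin(th)+n*np.cos(th)]
if __name__=='__main__':
    J=[('top',(140,67),lambda t:[85,75,45]),('top',(353,137),lambda t:[85,-75,45]),
     ('top',(42,337),lambda t:lid(t,0,75,26)),('top',(262,407),lambda t:lid(t,0,-75,26)),('top',(182,216),lambda t:lid(t,140,0,26)),
     ('side',(60,362),lambda t:[85,75,45]),('side',(225,587),lambda t:[-85,75,0]),
     ('side',(230,550),lambda t:lid(t,0,75,26)),('side',(437,412),lambda t:lid(t,0,-75,26)),
     ('side',(82,288),lambda t:lid(t,170,75,26)),('side',(312,162),lambda t:lid(t,170,-75,26)),('side',(225,268),lambda t:lid(t,140,0,26))]
    f=lambda p:np.array([proj(n,jw(p,g(p[3])))[0]-full(n,c) for n,c,g in J])
    s=least_squares(lambda p:f(p).ravel(),[480,150,-.2,.9],x_scale=[10,10,.1,.1],loss='soft_l1')
    print('jig',s.x.round(3)); print(f(s.x).round(1).tolist())
    print('jighole',jw(s.x,[55,0,45]),'lidhole',jw(s.x,lid(s.x[3],140,0,26)))
    for k,z,a,b in [('long',116,(553,266),(477,104)),('short',82,(632,282),(526,97)),('mid',96,(718,290),(578,40))]:
        g=lambda q:np.r_[proj('top',q)[0]-full('top',a),proj('side',q)[0]-full('side',b)]
        r=least_squares(g,[480,-100,100.]); print(k,r.x.round(1),z,g(r.x).round(1))
        r=least_squares(lambda q:g(np.r_[q,z]),[480,-100.]); print('  fixed z',r.x.round(1),r.fun.round(1))
    Rk=[('top',(512,222),[28,85,40]),('top',(760,262),[28,-85,40]),('top',(750,343),[-28,-85,40]),('top',(498,305),[-28,85,40]),('side',(415,188),[28,85,40]),('side',(470,240),[-28,85,40]),('side',(628,97),[-28,-85,40])]
    f=lambda p:np.array([proj(n,jw(p,g))[0]-full(n,c) for n,c,g in Rk])
    s=least_squares(lambda p:f(p).ravel(),[480,-130,-.2],x_scale=[10,10,.1],loss='soft_l1');print('rack',s.x.round(3),f(s.x).round(1).tolist())
    for y in (55,0,-55): print(jw(s.x,[0,y,40]).round(1))
E
python3 fit.py
```

```text
jig [ 5.87785e+02  1.40196e+02 -3.07000e-01  7.78000e-01]
[[-0.9, 0.3], [-1.0, 0.3], [-1.0, -0.3], [-1.3, 0.2], [-0.7, -0.3], [0.3, -0.2], [-0.4, -0.5], [0.6, -0.4], [0.4, -0.2], [1.6, -1.0], [-0.9, -0.7], [0.3, -0.5]]
jighole [640.21279968 123.57178708  45.        ] lidhole [584.38398866 141.27414535 161.81119723]
long [559.1 -88.7 115. ] 116 [-0.1 -0.1  0.1  0. ]
  fixed z [558.8 -88.4] [-0.2 -0.1  0.1 -0.1]
short [ 551.7 -142.4   81.5] 82 [-0.2 -0.3  0.4  0. ]
  fixed z [ 551.6 -142.2] [-0.2 -0.3  0.4 -0.1]
mid [ 545.2 -196.7   95.5] 96 [ 0.1  0.2 -0.2 -0. ]
  fixed z [ 545.1 -196.5] [ 0.1  0.2 -0.2 -0.1]
rack [ 5.52267e+02 -1.44628e+02 -1.45000e-01] [[-0.9, -0.1], [-0.5, -0.2], [-0.8, 0.1], [-0.6, -0.2], [0.0, -0.7], [1.7, -3.3], [0.9, -1.0]]
[560.2 -90.2  40. ]
[ 552.3 -144.6   40. ]
[ 544.3 -199.1   40. ]
```

```bash
cat > plan.py <<'E'
import sys
from h import *
def plan(t,yaw=None,n=5,p=None,y0=None):
    o=get_obs(); p=np.array(o['tool_pos'] if p is None else p); y=o['tcp_rot'][2] if y0 is None else y0
    dy=0 if yaw is None else (yaw-y+np.pi)%(2*np.pi)-np.pi
    out=[];tw=[]; y00=y
    for i in range(n):
        tgt=p+(np.array(t)-p)/(n-i)
        a=R.from_euler('xyz',[np.pi,0,y]); d=(a.inv().apply(tgt-p)/25).round(2)
        k=round(-np.degrees(y00+dy-y)/5/(n-i),2)
        out.append(d.tolist());tw.append(k); p=p+a.apply(d)*25; y-=np.radians(5*k)
    for i in range(0,n,5): print(out[i:i+5],tw[i:i+5])
    print('ends',p.round(1),round(y,3))
def st():
    o=get_obs(); print(round(o['time'],2),np.round(o['tool_pos'],1),np.round(o['tcp_rot'],3),'F',np.round(o['contact_force'],1),'w',round(o['grip_width'],1),round(o['finger_force'],1),np.round(o['joint_positions'],2))
E
python3 - <<'E'
from plan import *
plan([561,122,226],1.426,15)
E
```

```text
[[-1.25, -0.51, 0.0], [-1.29, -0.4, 0.0], [-1.32, -0.29, 0.0], [-1.33, -0.17, 0.0], [-1.34, -0.05, 0.0]] [np.float64(1.0), np.float64(1.0), np.float64(1.0), np.float64(1.0), np.float64(1.0)]
[[-1.34, 0.06, 0.0], [-1.33, 0.18, 0.0], [-1.31, 0.3, 0.0], [-1.28, 0.41, 0.0], [-1.24, 0.52, 0.0]] [np.float64(1.0), np.float64(1.0), np.float64(1.0), np.float64(1.0), np.float64(1.0)]
[[-1.19, 0.63, 0.0], [-1.14, 0.73, 0.0], [-1.07, 0.83, 0.0], [-0.99, 0.91, 0.0], [-0.9, 1.0, 0.0]] [np.float64(1.0), np.float64(1.0), np.float64(1.0), np.float64(1.0), np.float64(1.01)]
ends [561.  122.  226.1] 1.426
```

Emit:
arm_command --gripper '[0,0,0,0,0]' --pt "-0.95 -0.4 0" --pt "-1 -0.3 0" --pt "-1 -0.22 0" --pt "-1 -0.13 0" --pt "-1 -0.04 0" --twist '[1,1,1,1,1]'

```text
time: 0.72
tool_pos: [297.0, 390.4, 226.4]
tcp_rot: [-3.141, 0.0, 2.297]
contact_force: [0.9, 0.3, 0.5]
grip_width: 46.5
finger_force: 0.0
```

Run:
```python
from plan import *
st();plan([561,122,226],1.426,15)
```

```text
0.72 [297.  390.4 226.4] [-3.141  0.     2.297] F [0.9 0.3 0.5] w 46.5 0.0 [0.76 0.28 1.62 0.   1.25 0.04]
[[-1.0, 0.05, 0.0], [-1.0, 0.11, 0.0], [-0.99, 0.17, 0.0], [-0.98, 0.22, 0.0], [-0.96, 0.28, 0.0]] [np.float64(0.67), np.float64(0.66), np.float64(0.67), np.float64(0.66), np.float64(0.67)]
[[-0.95, 0.34, 0.0], [-0.92, 0.39, 0.0], [-0.9, 0.44, 0.0], [-0.87, 0.5, 0.0], [-0.84, 0.55, 0.0]] [np.float64(0.66), np.float64(0.67), np.float64(0.66), np.float64(0.67), np.float64(0.66)]
[[-0.81, 0.59, 0.0], [-0.78, 0.64, 0.0], [-0.74, 0.68, 0.01], [-0.7, 0.73, 0.0], [-0.65, 0.76, 0.01]] [np.float64(0.67), np.float64(0.66), np.float64(0.67), np.float64(0.66), np.float64(0.67)]
ends [561.  121.9 225.9] 1.426
```

Emit:
arm_command --gripper '[0,0,0,0,0]' --pt "-1 0.05 0" --pt "-1 0.11 0" --pt "-1 0.17 0" --pt "-1 0.22 0" --pt "-0.95 0.3 0" --twist '[0.65,0.65,0.65,0.65,0.65]'

```text
time: 1.35
tool_pos: [386.0, 301.3, 226.4]
tcp_rot: [-3.141, 0.0, 2.014]
contact_force: [0.6, 0.6, -0.8]
grip_width: 1.0
finger_force: 0.0
```

Emit:
arm_command --gripper '[0,0,0,0,0]' --pt "-0.95 0.34 0" --pt "-0.9 0.4 0" --pt "-0.9 0.44 0" --pt "-0.85 0.5 0" --pt "-0.85 0.55 0" --twist '[0.65,0.65,0.65,0.65,0.65]'

```text
time: 1.98
tool_pos: [475.3, 214.1, 226.4]
tcp_rot: [-3.141, -0.0, 1.73]
contact_force: [0.3, -0.5, 0.7]
grip_width: 0.4
finger_force: 0.0
```

Emit:
arm_command --gripper '[0,0,0,0,0]' --pt "-0.8 0.6 0" --pt "-0.75 0.65 0" --pt "-0.6 0.6 0" --pt "-0.3 0.3 0" --pt "0 0 0" --twist '[0.65,0.65,0.65,0,0]'

```text
time: 2.6
tool_pos: [534.3, 158.3, 226.4]
tcp_rot: [-3.141, -0.0, 1.562]
contact_force: [-0.0, -0.7, -0.7]
grip_width: 0.5
finger_force: 0.0
```

Run:
```python
from plan import *
st();plan([562,121,180],1.426,5)
print('then');plan([590,113,100],1.426,10,p=[562,121,180],y0=1.426)
```

```text
2.6 [534.3 158.3 226.4] [-3.141 -0.     1.562] F [-0.  -0.7 -0.7] w 0.5 0.0 [0.15 0.4  1.43 0.   1.31 0.16]
[[-0.3, 0.22, 0.37], [-0.29, 0.23, 0.37], [-0.28, 0.24, 0.37], [-0.28, 0.25, 0.37], [-0.27, 0.26, 0.38]] [np.float64(0.31), np.float64(0.31), np.float64(0.31), np.float64(0.31), np.float64(0.32)]
ends [562.  121.  179.9] 1.426
then
[[-0.02, 0.12, 0.32], [-0.02, 0.11, 0.32], [-0.01, 0.12, 0.32], [-0.02, 0.11, 0.32], [-0.01, 0.12, 0.32]] [np.float64(-0.0), np.float64(-0.0), np.float64(-0.0), np.float64(-0.0), np.float64(-0.0)]
[[-0.02, 0.11, 0.32], [-0.01, 0.12, 0.32], [-0.02, 0.11, 0.32], [-0.01, 0.12, 0.32], [-0.02, 0.11, 0.32]] [np.float64(-0.0), np.float64(-0.0), np.float64(-0.0), np.float64(-0.0), np.float64(-0.0)]
ends [589.9 112.9 100. ] 1.426
```

Emit:
arm_command --gripper '[0,0,0,0,0]' --pt "-0.3 0.22 0.37" --pt "-0.3 0.23 0.37" --pt "-0.3 0.24 0.37" --pt "-0.3 0.25 0.37" --pt "-0.25 0.25 0.37" --twist '[0.3,0.3,0.3,0.3,0.3]'

```text
time: 3.22
tool_pos: [562.1, 119.9, 179.7]
tcp_rot: [-3.141, -0.0, 1.429]
contact_force: [-1.6, -0.1, -0.9]
grip_width: 0.6
finger_force: 0.0
```

Emit:
arm_command --gripper '[0,0,0,0,0]' --pt "0 0.1 0.3" --pt "0 0.1 0.3" --pt "0 0.1 0.3" --pt "0 0.1 0.3" --pt "0 0.1 0.3" --twist '[0,0,0,0,0]'

```text
time: 3.85
tool_pos: [574.4, 119.0, 142.8]
tcp_rot: [3.141, -0.0, 1.431]
contact_force: [-0.6, -0.0, 2.3]
grip_width: 0.3
finger_force: 1.0
```

Contact, force small. Continue down.

Emit:
arm_command --gripper '[0,0,0,0,0]' --pt "0 0.15 0.35" --pt "0 0.15 0.35" --pt "0 0.15 0.35" --pt "0 0.15 0.35" --pt "0 0.15 0.35" --twist '[0,0,0,0,0]'

```text
time: 4.47
tool_pos: [593.0, 116.1, 98.6]
tcp_rot: [3.142, 0.0, 1.431]
contact_force: [0.8, -0.6, 1.7]
grip_width: 0.6
finger_force: 0.9
```

Emit:
arm_command --gripper '[0,0,0,0,0]' --pt "0 0.15 0.25" --pt "0 0.15 0.25" --pt "0 0.15 0.2" --pt "0 0.15 0.2" --pt "0 0.1 0.05" --twist '[0,0,0,0,0]'

```text
time: 5.1
tool_pos: [610.1, 113.8, 75.1]
tcp_rot: [-3.141, -0.0, 1.431]
contact_force: [-1.5, 0.5, 1.6]
grip_width: 0.4
finger_force: 0.5
```

Emit:
arm_command --gripper '[0,0,0,0,0]' --pt "0 0 0.06" --pt "0 0 0.06" --pt "0 0 0.06" --pt "0 0 0" --pt "0 0 0" --twist '[0,0,0,0,0]'

```text
time: 5.72
tool_pos: [610.3, 113.8, 71.3]
tcp_rot: [3.141, -0.0, 1.431]
contact_force: [2.0, 0.1, 3.0]
grip_width: 0.4
finger_force: 1.4
```

Emit:
arm_command --gripper '[0,0,0,0,0]' --pt "0 0 0.06" --pt "0 0 0.06" --pt "0 0 0.04" --pt "0 0 0" --pt "0 0 0" --twist '[0,0,0,0,0]'

```text
time: 6.35
tool_pos: [610.5, 113.8, 71.0]
tcp_rot: [3.139, -0.0, 1.431]
contact_force: [-7.1, -1.7, 25.8]
grip_width: 0.2
finger_force: 13.2
```

Run:
```python
from plan import *
st();plan([638,123,170],None,5)
```

```text
6.35 [610.5 113.8  71. ] [ 3.139 -0.     1.431] F [-7.1 -1.7 25.8] w 0.2 13.2 [ 0.06  0.66  1.44 -0.    1.04  0.2 ]
[[0.1, 0.21, -0.79], [0.1, 0.21, -0.79], [0.11, 0.21, -0.79], [0.1, 0.21, -0.8], [0.11, 0.2, -0.79]] [np.float64(-0.0), np.float64(-0.0), np.float64(-0.0), np.float64(-0.0), np.float64(-0.0)]
ends [638.  123.1 170. ] 1.431
```

Emit:
arm_command --gripper '[50,50,50,50,50]' --pt "0 0 -0.9" --pt "0.15 0.35 -0.9" --pt "0.2 0.35 -0.9" --pt "0.2 0.35 -0.9" --pt "0 0 -0.5" --twist '[0,0,0,0,0]'

```text
time: 6.98
tool_pos: [638.1, 124.0, 170.0]
tcp_rot: [3.141, -0.0, 1.432]
contact_force: [-0.3, 0.1, -0.2]
grip_width: 45.8
finger_force: 0.0
```

Emit:
arm_command --gripper '[50,50,50,50,50]' --pt "0 0 0" --pt "0 0 0" --pt "0 0 0" --pt "0 0 0" --pt "0 0 0" --twist '[0,0,0,0,0]'

```text
time: 7.6
tool_pos: [637.8, 123.7, 169.2]
tcp_rot: [-3.141, 0.0, 1.431]
contact_force: [0.3, 0.6, -0.9]
grip_width: 50.2
finger_force: 0.0
```

Run:
```python
from plan import *
import json
st(); o=get_obs(); im=capture('wrist'); cv2.imwrite('pics/w1.png',im[:,:,::-1]); cv2.imwrite('pics/side2.png',capture('side')[:,:,::-1])
json.dump([list(map(float,o['tool_pos'])),list(map(float,o['tcp_rot']))],open('w1.json','w'))
```

```text
7.6 [637.8 123.7 169.2] [-3.141  0.     1.431] F [ 0.3  0.6 -0.9] w 50.2 0.0 [0.07 0.62 1.23 0.   1.29 0.21]
```

View pics/w1.png

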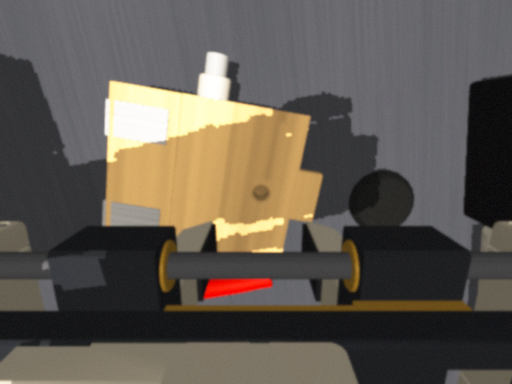

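```bash
cat > wr.py <<'E'
from plan import *
def ray(pose,uv,z):
    c=get_calibration('wrist'); M=c['mount']; a=R.from_euler('xyz',pose[1])
    d=M[:3,:3]@(np.linalg.inv(c['mtx'])@[uv[0],uv[1],1]); o=a.apply(M[:3,3])+pose[0]; d=a.apply(d)
    return (o+d*(z-o[2])/d[2]).round(1)
E
python3 - <<'E'
from wr import *
import json
P=json.load(open('w1.json')); im=cv2.imread('pics/w1.png',0)
c=im[176:208,245:277]; print(c[::2,::2])
print(ray(P,(261,192),71)); print('corner far',ray(P,(309,115),71),ray(P,(110,81),71))
from fit import jw
print(jw([587.785,140.196,-.307],[85,75,71]),jw([587.785,140.196,-.307],[-85,75,71]))
plan([559,-89,200],None,15)
E
```

```text
[[145 141 140 139 141 140 142 146 142 142 137 131 135 141 145 152]
 [146 142 141 141 141 143 145 144 141 141 137 132 137 142 148 149]
 [146 143 140 139 143 144 146 144 142 143 139 138 143 145 147 150]
 [146 139 139 141 143 146 146 142 142 144 145 146 147 146 148 149]
 [143 139 139 139 141 141 136 131 130 134 142 147 146 144 150 150]
 [142 140 141 140 139 128 116 110 108 112 120 134 147 143 150 152]
 [139 139 141 136 126 109 106 106 108 109 107 119 139 148 149 151]
 [140 139 137 135 113 108 106 108 109 108 106 106 127 147 150 150]
 [139 139 141 131 104  99 110 110 107 106  99  97 120 146 151 153]
 [139 138 138 129 106  91  98 103 104  97  92  92 121 141 149 151]
 [140 137 138 132 116  94  89  90  92  90  90 105 130 148 151 152]
 [138 140 140 139 129 112  96  94  94  95 105 126 139 147 150 151]
 [140 138 142 141 139 132 118 114 113 118 132 139 147 151 150 149]
 [137 139 140 142 143 140 135 133 136 141 144 145 147 152 152 153]
 [137 139 140 144 145 143 141 142 146 145 146 147 149 152 151 153]
 [137 139 142 141 142 142 142 141 146 149 147 150 149 151 151 152]]
[638.9 124.9  71. ]
corner far [688.8 186.6  71. ] [528.  236.8  71. ]
[691.47579905 186.0023117   71.        ] [529.42424104 237.37635714  71.        ]
[[-0.59, -0.13, -0.08], [-0.59, -0.13, -0.08], [-0.59, -0.13, -0.08], [-0.59, -0.13, -0.08], [-0.59, -0.13, -0.08]] [np.float64(-0.0), np.float64(-0.0), np.float64(-0.0), np.float64(-0.0), np.float64(-0.0)]
[[-0.59, -0.13, -0.08], [-0.59, -0.13, -0.08], [-0.59, -0.13, -0.08], [-0.59, -0.13, -0.08], [-0.59, -0.13, -0.08]] [np.float64(-0.0), np.float64(-0.0), np.float64(-0.0), np.float64(-0.0), np.float64(-0.0)]
[[-0.59, -0.13, -0.08], [-0.59, -0.13, -0.09], [-0.6, -0.13, -0.08], [-0.59, -0.13, -0.09], [-0.6, -0.12, -0.08]] [np.float64(-0.0), np.float64(-0.0), np.float64(-0.0), np.float64(-0.0), np.float64(-0.0)]
ends [559.  -89.1 199.9] 1.431
```

Emit:
arm_command --gripper '[60,60,60,60,60]' --pt "-0.5 -0.1 -0.3" --pt "-0.9 -0.2 -0.3" --pt "-1 -0.2 -0.3" --pt "-1 -0.2 -0.3" --pt "-1 -0.2 0" --twist '[0,0,0,0,0]'

```text
time: 8.32
tool_pos: [599.9, 15.6, 201.1]
tcp_rot: [3.139, 0.0, 1.43]
contact_force: [0.8, 0.2, 0.0]
grip_width: 60.1
finger_force: 0.0
```

Emit:
arm_command --gripper '[60,60,60,60,60]' --pt "-1 -0.2 0" --pt "-1 -0.2 0" --pt "-1 -0.2 0" --pt "-1 -0.3 0" --pt "-0.45 -0.15 0" --twist '[0,0,0,0,0]'

```text
time: 8.95
tool_pos: [557.8, -90.7, 200.3]
tcp_rot: [3.141, 0.0, 1.429]
contact_force: [-0.7, 0.4, 0.4]
grip_width: 60.1
finger_force: 0.0
```

Emit:
arm_command --gripper '[60,60,60,60,60]' --pt "0 0 0" --pt "0 0 0" --pt "0 0 0" --pt "0 0 0" --pt "0 0 0" --twist '[0,0,0,0,0]'

```text
time: 9.57
tool_pos: [559.0, -88.2, 199.4]
tcp_rot: [-3.142, -0.0, 1.432]
contact_force: [0.3, 0.6, 0.2]
grip_width: 60.0
finger_force: 0.0
```

Run:
```python
from wr import *
import json
st(); o=get_obs(); im=capture('wrist'); cv2.imwrite('pics/w2.png',im[:,:,::-1])
json.dump([list(map(float,o['tool_pos'])),list(map(float,o['tcp_rot']))],open('w2.json','w'))
P=json.load(open('w1.json'));print(ray(P,(261,193),71))
```

```text
9.57 [559.  -88.2 199.4] [-3.142 -0.     1.432] F [0.3 0.6 0.2] w 60.0 0.0 [-0.29  0.44  1.45  0.    1.25 -0.15]
[638.7 124.   71. ]
```

View pics/w2.png

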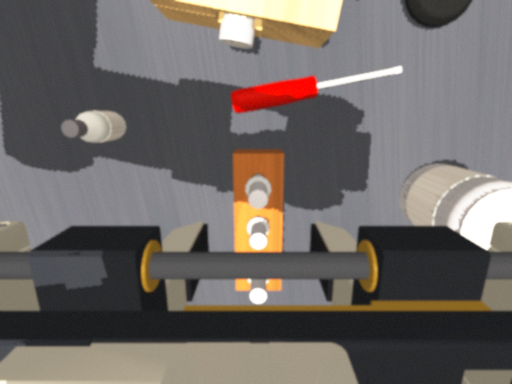

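Run:
```python
import cv2
im=cv2.imread('pics/w2.png')[160:220,225:290]
cv2.imwrite('pics/w2c.png',cv2.resize(im,None,fx=9,fy=9,interpolation=cv2.INTER_CUBIC))
```

```text
(no output)
```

View pics/w2c.png

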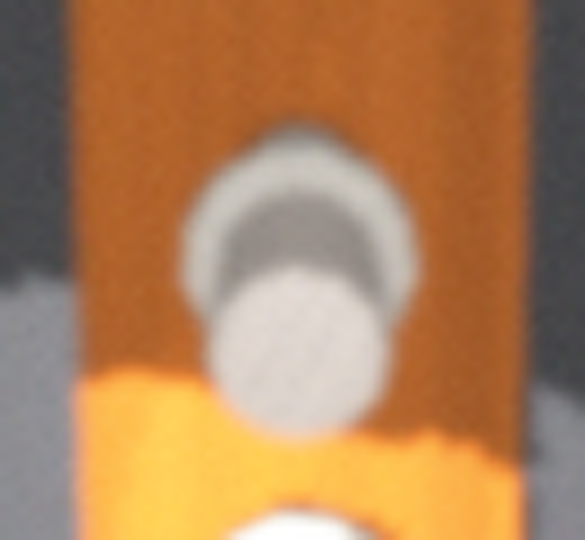

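Run:
```python
from wr import *
import json
P=json.load(open('w2.json'));q=ray(P,(257.7,198.7),116);print(q)
plan([q[0],q[1],140],1.426,5); plan([q[0],q[1],85],1.426,10,p=[q[0],q[1],140],y0=1.426)
```

```text
[556.8 -88.6 116. ]
[[-0.0, -0.02, 0.48], [-0.01, -0.02, 0.47], [-0.0, -0.01, 0.48], [-0.01, -0.02, 0.47], [-0.0, -0.01, 0.48]] [np.float64(0.01), np.float64(0.01), np.float64(0.01), np.float64(0.02), np.float64(0.01)]
ends [556.9 -88.5 139.9] 1.426
[[0.0, -0.0, 0.22], [0.0, -0.0, 0.22], [0.0, -0.0, 0.22], [0.0, -0.0, 0.22], [0.0, -0.0, 0.22]] [np.float64(-0.0), np.float64(-0.0), np.float64(-0.0), np.float64(-0.0), np.float64(-0.0)]
[[0.0, -0.0, 0.22], [0.0, -0.0, 0.22], [0.0, -0.0, 0.22], [0.0, -0.0, 0.22], [0.0, -0.0, 0.22]] [np.float64(-0.0), np.float64(-0.0), np.float64(-0.0), np.float64(-0.0), np.float64(-0.0)]
ends [556.8 -88.6  85. ] 1.426
```

Emit:
arm_command --gripper '[50,50,50,50,50]' --pt "0 -0.02 0.7" --pt "0 -0.02 0.8" --pt "0 -0.02 0.7" --pt "0 -0.02 0.6" --pt "0 0 0.5" --twist '[0,0,0,0,0]'

```text
time: 10.25
tool_pos: [556.9, -88.2, 116.3]
tcp_rot: [-3.141, -0.0, 1.431]
contact_force: [0.9, 0.8, 1.1]
grip_width: 50.1
finger_force: 0.0
```

Emit:
arm_command --gripper '[50,50,50,50,50]' --pt "0 0 0.5" --pt "0 0 0.4" --pt "0 0 0.3" --pt "0 0 0.06" --pt "0 0 0" --twist '[0,0,0,0,0]'

```text
time: 10.88
tool_pos: [557.0, -88.3, 85.6]
tcp_rot: [3.141, -0.0, 1.431]
contact_force: [0.5, -0.5, 0.4]
grip_width: 49.9
finger_force: 0.0
```

Emit:
arm_command --gripper '[10,10,10,10,10]' --pt "0 0 0" --pt "0 0 0" --pt "0 0 0" --pt "0 0 0" --pt "0 0 0" --twist '[0,0,0,0,0]'

```text
time: 11.5
tool_pos: [557.0, -88.3, 85.5]
tcp_rot: [3.141, -0.0, 1.431]
contact_force: [0.3, -0.3, 0.0]
grip_width: 17.4
finger_force: 30.0
```

Emit:
arm_command --gripper '[10,10,10,10,10]' --pt "0 0 -0.4" --pt "0 0 -0.7" --pt "0 0 -0.9" --pt "0 0 -0.9" --pt "0 0 -0.9" --twist '[0,0,0,0,0]'

```text
time: 12.12
tool_pos: [556.6, -88.2, 181.7]
tcp_rot: [-3.141, -0.0, 1.431]
contact_force: [-0.5, -0.5, -0.4]
grip_width: 17.5
finger_force: 30.0
```

Run:
```python
from wr import *
st(); plan([638.7,124,180],None,10)
```

```text
12.12 [556.6 -88.2 181.7] [-3.141 -0.     1.431] F [-0.5 -0.5 -0.4] w 17.5 30.0 [-0.29  0.45  1.49  0.    1.21 -0.15]
[[0.89, 0.21, 0.01], [0.89, 0.21, 0.01], [0.89, 0.21, 0.01], [0.88, 0.21, 0.01], [0.89, 0.2, 0.0]] [np.float64(-0.0), np.float64(-0.0), np.float64(-0.0), np.float64(-0.0), np.float64(-0.0)]
[[0.88, 0.21, 0.01], [0.89, 0.2, 0.0], [0.88, 0.21, 0.01], [0.89, 0.2, 0.0], [0.88, 0.21, 0.01]] [np.float64(-0.0), np.float64(-0.0), np.float64(-0.0), np.float64(-0.0), np.float64(-0.0)]
ends [638.7 123.9 179.9] 1.431
```

Emit:
arm_command --gripper '[10,10,10,10,10]' --pt "0.5 0.1 0" --pt "0.9 0.2 0" --pt "0.95 0.2 0" --pt "1 0.25 0" --pt "1 0.25 0" --twist '[0,0,0,0,0]'

```text
time: 12.75
tool_pos: [596.4, 17.6, 179.2]
tcp_rot: [-3.139, -0.0, 1.431]
contact_force: [1.0, -0.4, -2.2]
grip_width: 17.4
finger_force: 30.0
```

Emit:
arm_command --gripper '[10,10,10,10,10]' --pt "1 0.25 0" --pt "1 0.25 0" --pt "1 0.25 0" --pt "0.9 0.2 0" --pt "0.5 0.1 0" --twist '[0,0,0,0,0]'

```text
time: 13.38
tool_pos: [637.6, 123.1, 179.1]
tcp_rot: [-3.139, 0.0, 1.433]
contact_force: [-0.5, 0.6, -1.2]
grip_width: 17.0
finger_force: 30.0
```

Emit:
arm_command --gripper '[10,10,10,10,10]' --pt "0 0 0" --pt "0 0 0" --pt "0 0 0" --pt "0 0 0" --pt "0 0 0" --twist '[0,0,0,0,0]'

```text
time: 14.0
tool_pos: [638.1, 120.9, 180.6]
tcp_rot: [3.141, -0.0, 1.431]
contact_force: [0.1, -0.1, -1.2]
grip_width: 16.8
finger_force: 30.0
```

Run:
```python
from wr import *
import json
o=get_obs(); im=capture('wrist'); 
json.dump([list(map(float,o['tool_pos'])),list(map(float,o['tcp_rot']))],open('w3.json','w'))
cv2.imwrite('pics/w3.png',cv2.resize(im[120:270,170:350,::-1],None,fx=4,fy=4,interpolation=cv2.INTER_CUBIC))
st(); plan([638.7,124,155],None,5)
```

```text
14.05 [638.1 121.  180.6] [ 3.141 -0.     1.431] F [-0.2  0.5 -1.2] w 17.5 30.0 [0.07 0.61 1.22 0.   1.32 0.21]
[[0.02, 0.0, 0.2], [0.03, 0.0, 0.21], [0.02, 0.0, 0.2], [0.03, 0.0, 0.21], [0.02, 0.01, 0.2]] [np.float64(-0.0), np.float64(-0.0), np.float64(-0.0), np.float64(-0.0), np.float64(-0.0)]
ends [638.7 123.9 155.1] 1.431
```

View pics/w3.png

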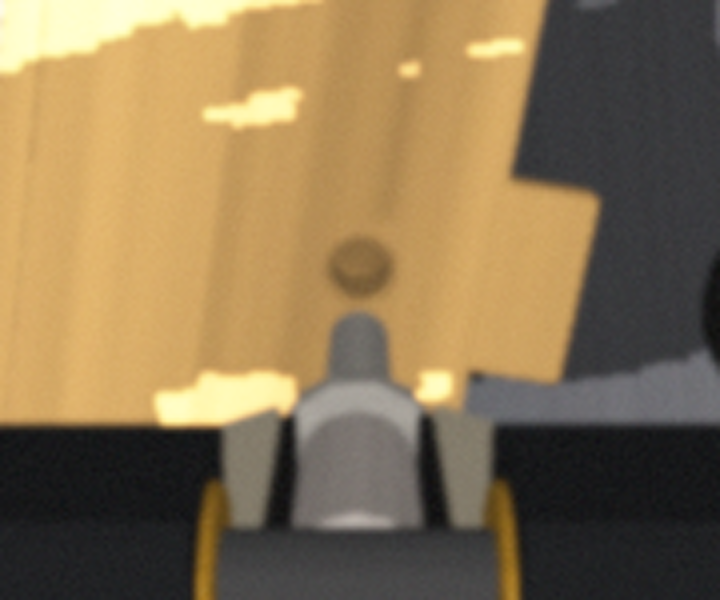

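Run:
```python
from wr import *
import json
P=json.load(open('w3.json'));a=R.from_euler('xyz',P[1])
h=ray(P,(259.6,186.4),71);e=ray(P,(259.2,197.9),105.1)
print('hole',h,'tool',a.inv().apply(h-P[0]).round(1),'tipedge',e,'tool',a.inv().apply(e-P[0]).round(1))
```

```text
hole [638.3 124.7  71. ] tool [  3.8  -0.3 109.6] tipedge [637.7 123.3 105.1] tool [ 2.3 -0.7 75.5]
```

Emit:
arm_command --gripper '[10,10,10,10,10]' --pt "0.06 0 0.2" --pt "0.06 0.02 0.3" --pt "0.05 0 0.3" --pt "0 0 0.2" --pt "0 0 0.1" --twist '[0,0,0,0,0]'

```text
time: 14.68
tool_pos: [639.0, 125.4, 152.4]
tcp_rot: [-3.141, 0.0, 1.431]
contact_force: [-0.5, -0.4, -0.3]
grip_width: 17.5
finger_force: 30.0
```

Emit:
arm_command --gripper '[10,10,10,10,10]' --pt "0 0 0.1" --pt "0 0 0.1" --pt "0 0 0.1" --pt "0 0 0.1" --pt "0 0 0" --twist '[0,0,0,0,0]'

```text
time: 15.3
tool_pos: [639.0, 125.3, 142.7]
tcp_rot: [-3.141, -0.0, 1.431]
contact_force: [-0.2, -0.8, -1.0]
grip_width: 17.6
finger_force: 30.0
```

Emit:
arm_command --gripper '[10,10,10,10,10]' --pt "0 0 0.12" --pt "0 0 0.12" --pt "0 0 0.12" --pt "0 0 0.12" --pt "0 0 0" --twist '[0,0,0,0,0]'

```text
time: 15.92
tool_pos: [639.0, 125.3, 130.6]
tcp_rot: [-3.141, 0.0, 1.431]
contact_force: [-0.2, -0.7, -0.1]
grip_width: 16.9
finger_force: 30.0
```

Emit:
arm_command --gripper '[10,10,10,10,10]' --pt "0 0 0.14" --pt "0 0 0.14" --pt "0 0 0.14" --pt "0 0 0.14" --pt "0 0 0" --twist '[0,0,0,0,0]'

```text
time: 16.55
tool_pos: [639.0, 125.3, 116.5]
tcp_rot: [-3.141, 0.0, 1.431]
contact_force: [-0.1, 0.3, -1.1]
grip_width: 17.2
finger_force: 30.0
```

Emit:
arm_command --gripper '[10,10,10,10,10]' --pt "0 0 0.2" --pt "0 0 0.2" --pt "0 0 0.2" --pt "0 0 0.2" --pt "0 0 0" --twist '[0,0,0,0,0]'

```text
time: 17.18
tool_pos: [638.9, 125.2, 96.2]
tcp_rot: [-3.141, 0.0, 1.431]
contact_force: [-0.9, -0.7, -2.1]
grip_width: 17.3
finger_force: 30.0
```

Emit:
arm_command --gripper '[10,10,10,10,10]' --pt "0 0 0.12" --pt "0 0 0.12" --pt "0 0 0.1" --pt "0 0 0.06" --pt "0 0 0" --twist '[0,0,0,0,0]'

```text
time: 17.8
tool_pos: [639.2, 125.3, 86.8]
tcp_rot: [3.142, -0.0, 1.431]
contact_force: [0.6, -0.9, -1.1]
grip_width: 17.2
finger_force: 30.0
```

Emit:
arm_command --gripper '[10,10,10,10,10]' --pt "0 0 0.06" --pt "0 0 0.06" --pt "0 0 0.05" --pt "0 0 0" --pt "0 0 0" --twist '[0,0,0,0,0]'

```text
time: 18.42
tool_pos: [639.2, 125.3, 82.7]
tcp_rot: [3.141, -0.0, 1.431]
contact_force: [1.3, -0.8, -0.2]
grip_width: 17.3
finger_force: 30.0
```

Emit:
arm_command --gripper '[10,10,10,10,10]' --pt "0 0 0.03" --pt "0 0 0.03" --pt "0 0 0" --pt "0 0 0" --pt "0 0 0" --twist '[0,0,0,0,0]'

```text
time: 19.05
tool_pos: [639.4, 125.3, 82.6]
tcp_rot: [3.14, -0.0, 1.431]
contact_force: [-1.1, -3.0, 7.3]
grip_width: 17.6
finger_force: 30.0
```

Emit:
arm_command --gripper '[10,10,10,10,10]' --pt "0 0 0.02" --pt "0 0 0" --pt "0 0 0" --pt "0 0 0" --pt "0 0 0" --twist '[0,0,0,0,0]'

```text
time: 19.68
tool_pos: [639.4, 125.3, 82.5]
tcp_rot: [3.14, -0.0, 1.431]
contact_force: [-3.2, -2.0, 9.4]
grip_width: 17.2
finger_force: 30.0
```

Run:
```python
from wr import *
st()
b=capture('side')[145:280,165:320,::-1]
cv2.imwrite('pics/s3.png',cv2.resize(b,None,fx=4,fy=4,interpolation=cv2.INTER_CUBIC))
```

```text
19.68 [639.4 125.3  82.5] [ 3.14  -0.     1.431] F [-3.2 -2.   9.4] w 17.2 30.0 [ 0.08  0.7   1.33 -0.    1.11  0.22]
```

View pics/s3.png

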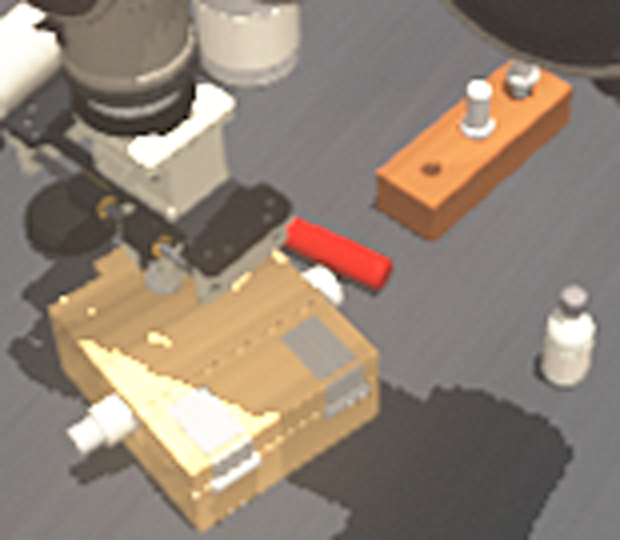

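The lid is shut. The pin's flange sits on it at about crop (165,275). The rack's first hole at (430,170) is empty and the other two pins are still in place. The push reads about 9.4 N, so I'm handing in.

Run:
```python
from plant import *
print(close_job())
```

```text
the job is handed in; nothing more can be done
None
```

The job is handed in at about 19.7 s: lid shut, long pin home with its flange on the lid, still gripped and pushed down at about 9.4 N; the two shorter pins stayed in the rack and no bystander in view had moved, but the hand-in returned no verdict.

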